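# Put the bench transfer pump into service

## Robot

A 7-joint arm with a two-finger parallel gripper is mounted at the origin on the work surface. World frame = base frame: x ahead of the robot, y to its left, z up, the work surface at z = 0. Lengths are in mm, angles in rad, forces in N, time in s.
With the tool pointing down it reaches from about 425 to 950 mm from the base axis. Payload 4.7 kg.
Tool frame: the origin (TCP) lies at the very end of the fingers, on their centre line; the grasp point (between the pads) lies 19 mm behind it; z points along the fingers, x is the direction in which the jaws open and shut, and the axes are right-handed (so a half turn about z gives the same grasp; the last joint's range is limited). The gripper opens to 87 mm and grips with 3 to 60 N. Pads are 19 mm wide; open, the fingers measure 117 mm over their backs; the gripper's body (75 mm by 190 mm) begins 51 mm behind the grasp point.
Start: joints at [-1.202, 0.469, -0.049, 1.532, 0.024, 1.141, -0.082], TCP at [261.451, 622.328, 222.573] pointing down, gripper open.
Joint ranges: [-2.59, 2.59], [-0.33, 1.99], [-1.39, 1.29], [0.1, 2.45], [-1.04, 4.18], [0.21, 1.99], [-2.66, 2.66]. Speed limits (rad/s): [2.57, 2.57, 3.14, 3.14, 3.14, 3.14, 3.14].

## Interface

Orientations are given as a unit quaternion [x, y, z, w].
In Python, from cell import r, viewer, job gives the robot as it stands.
- The arm moves only by the tool apply_moves, never from a script. Its argument "steps" is text: rows parted by semicolons, each of 5 numbers parted by spaces: the shift along the tool's x, y, z in m, then the turn about the tool's z in rad, then the opening, from 0 (shut) to 1 (fully open). In form: tx ty tz roll grip; .... A call has 1 to 5 rows; each row shifts and turns the pose as measured when the row begins, along the tool's axes as they then stand; what a row does not reach is not made up. A row lasts 1/10 s, in which the tool goes at most 50 mm and 8.59 degrees, less where a joint would pass 70% of its speed; a pose out of reach is approached as far as the arm can. A call is refused whole if a number of a shift passes 0.05 or a number of a turn 0.15, either way. A call with a gripper value outside its range is refused whole. The fingers move at their own pace and stop on an object; "force" is the grip in N (left out, the last holds). Time passes only in rows, so rows that do not move let the fingers close. It gives the time, the measured TCP pose, the force and the opening at its end, in the units of the state.
- r.sense(): the state, without advancing time (a new reading comes with each control period).
- viewer.grab_frame(name): name is "scene" or "top" or "wrist"; returns a dict with "frame" (480x640x3 uint8, blue, green, red), "fov_y" (degrees; the focal length in pixels is half the picture's height over the tangent of half this angle, whatever the lens; pixels are square), "cx", "cy" (the principal point, pixels), "view" (4x4, takes a point from world to camera coordinates). Camera axes: x right, y down, z forward; pixel columns grow to the right and rows downward; lengths in mm; the calibration is good to about 2 mm. A picture is of the moment at which its call begins. There is no depth.
- job.finish_job(): hands the job in, once; it reports no verdict.
The state is a dict: "time": time; "q": joint angles; "dq": joint speeds; "effort": joint torques, N m; "eef_pos": TCP position; "tcp_rot": TCP orientation; "force": force on the tool from outside, world axes, zero at the start; "moment": the same for the moment, N m; "finger_gap": finger opening in mm.
Only numpy, scipy, OpenCV 4.12 (cv2) and the standard library are available. Lean on these libraries where they do the work, as an engineer would, in place of code of your own. Each camera call takes 0.05 s, during which the arm holds its last target.

## Task

The transfer pump on the bench was drained and has to be put back into service: shut the small red drain valve completely, then open the blue inlet valve all the way to its stop, and only then switch the pump on by flipping the toggle on the motor's switch box to the green mark. The pump must never be switched on dry and the inlet must not be opened while the drain is open, so keep to that order. Leave the loose parts lying around it where they are.

Things in the scene. Friction and masses are not known exactly. Their poses are not given: they have to be found in the camera images.
- pump_set: pump set bolted to the bench, does not move: grey base plate 238 x 515 mm, suction pipe along the set's y, drain branch from its tee at y = 0 to -x, green pump and motor along y (y 58 to 307 mm, top 146 mm above the bench). Origin: on the bench under the tee; x away from the robot, z up; yaw varies up to 0.25 rad. Pipes and valve bodies below the lever sleeves stay under 112 mm above the bench.
- drain_valve (a joint): red lever of the small drain valve, turns level about the vertical axis at drain_stem. 0 = shut, lever across its pipe, pointing to the set's +y; 1.571 rad = open, pointing to the set's -x, towards the robot. Grows anticlockwise seen from above; solid stops at both ends. Starts half to fully open. About 5 N at the grip point turns it; it stays where it is left.
- inlet_valve (a joint): blue lever of the larger inlet valve, turns level about the vertical axis at inlet_stem. 0 = shut, lever across the suction pipe, pointing to the set's -x, towards the robot; 1.571 rad = open, in line, pointing to the set's -y. Grows anticlockwise seen from above; solid stops at both ends. Starts shut or nearly. About 6 N at the grip point turns it; it stays where it is left.
- switch (a joint): snap-action toggle bat on the switch box, swings about the set's y axis. 0 = off, leaning 0.35 rad to the set's -x, to the red mark; 0.70 rad = on, leaning 0.35 rad to +x, to the green mark. Pushed past upright (0.35 rad) it snaps over by itself; 2 to 3 N near the tip moves it.
- drain_stem (a point): on the drain valve's turning axis, at the height of the middle of its lever sleeve (128 mm above the bench); at x = -80, y = 0 mm of the pump set
- drain_grip (a point): on the middle line of the red lever sleeve, 70 mm from the stem axis; moves with the lever. Sleeve: 34 to 94 mm from the stem, 18 mm wide, 10 mm thick, level
- inlet_stem (a point): on the inlet valve's turning axis, at the height of the middle of its lever sleeve (135 mm above the bench); at x = 0, y = -100 mm of the pump set
- inlet_grip (a point): on the middle line of the blue lever sleeve, 85 mm from the stem axis; moves with the lever. Sleeve: 34 to 112 mm from the stem, 20 mm wide, 10 mm thick, level
- switch_pivot (a point): point about which the toggle bat swings, 168 mm above the bench, at x = 0, y = 195 mm of the pump set. The switch box, 104 x 90 mm, sits on the motor; its panel's top is 172 mm above the bench, and the collar around the bat, 13 mm across, ends 179 mm above it
- switch_tip (a point): rounded top end of the toggle bat, 39.5 mm from the pivot; moves with the bat; about 205 mm above the bench at rest. Bat 6 mm thick, its top 17 mm in a yellow sleeve 10 mm thick
- discharge_top (a point): middle of the level discharge pipe behind the pump, which runs along the set's x from x = 25 to 170 mm at y = 89 mm; its top is 183 mm above the bench. An obstacle, higher than the levers
- coupler: loose aluminium hose coupler, 76 mm across (96 mm over its cam arms), 58 mm tall, two cam arms folded down its sides; origin: centre of its underside
- spare_valve: loose steel ball valve, 66 mm long, 64 mm tall, lever with an orange sleeve reaching 90 mm from its middle along its own -x; lying stock, not part of the pump; origin: centre of its underside
- carton: closed brown carton 85 x 110 x 50 mm; origin: centre of its underside

How it is judged:
By the outcome, as a careful person would: the job done as asked, in the order asked, and still so for the second after the job is handed in, with the robot touching nothing.
It also fails if it takes over 72 s, if anything falls off the work surface, if the arm or the gripper's body presses on something with over 40 N, if the wrist force passes 120 N, or if a joint passes its speed limit or range.

## Working session

There is one attempt and no reset: what is moved stays moved. The work goes in short steps, Python scripts to look and compute and a tool call to move; the robot and the scene stay as the last step left them, time stands still between calls to the robot, and variables do not carry over. Pictures are saved under pics/ and viewed, and the job is handed in when it is done.

Besides the shell and the picture viewer there is one more tool, called after "Request:" as a command line: name --argument value ..., lists and objects as JSON in quotes. apply_moves: Moves the arm, as the interface text tells. Its arguments: {"type":"object","properties":{"steps":{"type":"string"},"force":{"type":"number"}},"required":["steps"]}

```bash
ls; mkdir -p pics; python3 - <<'E'
from cell import r,viewer,job
import cv2,numpy as np
s=r.sense();print(s)
for n in("scene","top","wrist"):
    f=viewer.grab_frame(n);cv2.imwrite(f"pics/{n}0.png",f["frame"]);print(n,f["fov_y"],f["cx"],f["cy"],np.round(f["view"],3).tolist())
E
```

```text
pics
{'time': 0.0, 'q': array([-1.20190192,  0.46946429, -0.0485932 ,  1.53372161,  0.0241289 ,
        1.14102083, -0.0823088 ]), 'dq': array([ 1.53865927e-04, -5.39363571e-04, -1.19704682e-03, -2.17850459e-04,
       -1.51259427e-03,  3.99039949e-05, -1.21818269e-03]), 'effort': array([ 3.65894984e-04, -5.07975125e+01, -8.04203795e-02, -2.36159796e+01,
       -6.13554823e-02,  3.78225662e-02,  1.87503515e-04]), 'eef_pos': array([261.24477403, 621.71978682, 221.47233365]), 'tcp_rot': array([ 8.32872495e-01,  5.53463982e-01, -8.14529788e-04,  6.03421415e-04]), 'force': array([ 0.87178841, -0.72471453, -0.24946467]), 'moment': array([ 0.03268798,  0.00066017, -0.00562097]), 'finger_gap': 86.9576023149792}
scene 57.13229913486866 319.6853507221719 238.7217273464151 [[-0.354, 0.935, 0.019, 166.002], [0.616, 0.249, -0.747, -296.899], [-0.704, -0.253, -0.664, 1627.111], [0.0, 0.0, 0.0, 1.0]]
top 43.42631842499843 326.04940742392745 246.15936871431398 [[0.021, -1.0, -0.011, 69.654], [-0.986, -0.019, -0.164, 649.662], [0.164, 0.014, -0.986, 1259.797], [0.0, 0.0, 0.0, 1.0]]
wrist 65.2747156887126 318.324053318519 239.78631463847557 [[0.387, 0.922, -0.001, -673.888], [0.893, -0.375, 0.248, -29.625], [0.229, -0.097, -0.969, 389.36], [0.0, 0.0, 0.0, 1.0]]
```

View pics/scene0.png

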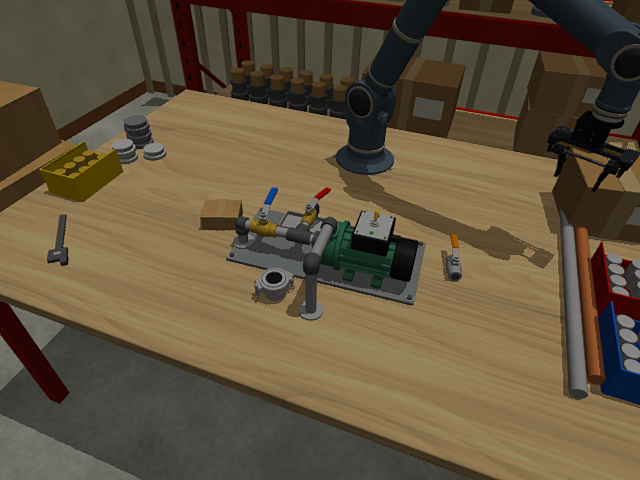

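View pics/top0.png

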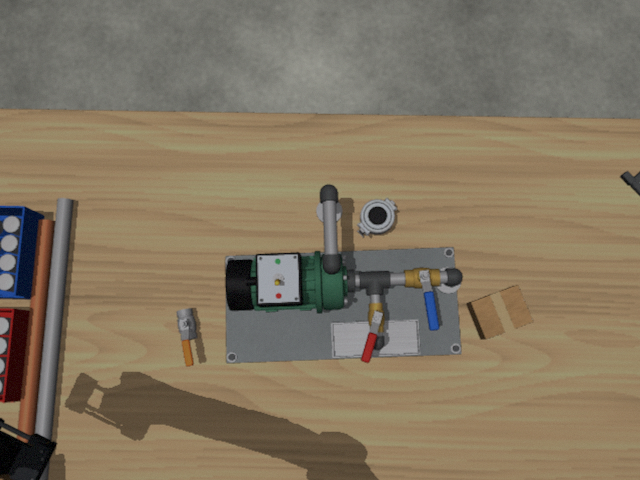

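View pics/wrist0.png

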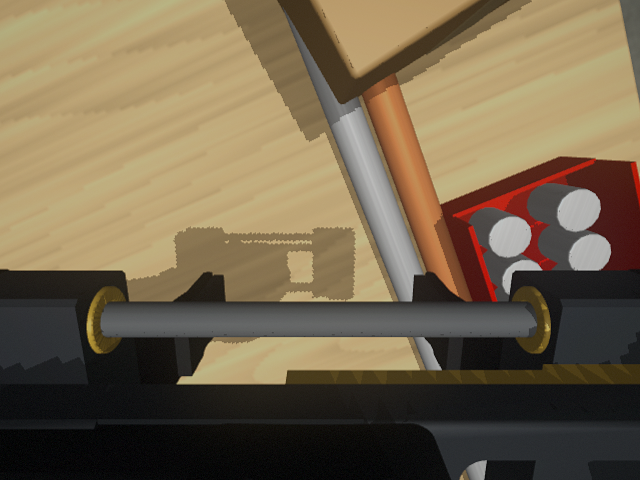

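```bash
python3 - <<'E'
import cv2
a=cv2.imread("pics/top0.png")[225:375,220:480];cv2.imwrite("pics/topz.png",cv2.resize(a,None,fx=3,fy=3,interpolation=cv2.INTER_CUBIC))
a=cv2.imread("pics/scene0.png")[175:325,220:430];cv2.imwrite("pics/scenez.png",cv2.resize(a,None,fx=3.8,fy=3.8,interpolation=cv2.INTER_CUBIC))
E
```

```text
(no output)
```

View pics/topz.png

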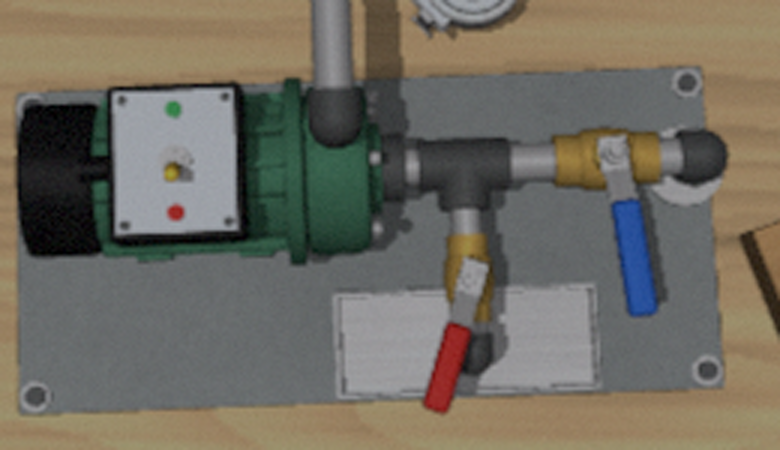

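View pics/scenez.png

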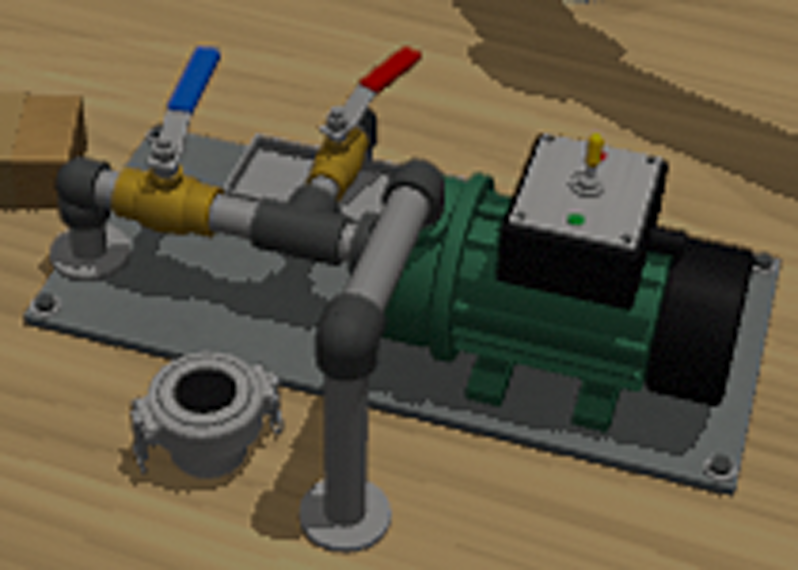

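```bash
cat > h.py <<'E'
import numpy as np
from scipy.optimize import least_squares
def cam(f): 
    return dict(f=240/np.tan(np.radians(f["fov_y"])/2),cx=f["cx"],cy=f["cy"],V=np.array(f["view"]))
def proj(c,P):
    p=np.atleast_2d(P)@c["V"][:3,:3].T+c["V"][:3,3]
    return np.c_[c["f"]*p[:,0]/p[:,2]+c["cx"],c["f"]*p[:,1]/p[:,2]+c["cy"]]
def tri(cs,uvs):
    g=lambda X:np.concatenate([(proj(c,X)[0]-u) for c,u in zip(cs,uvs)])
    s=least_squares(g,[500,0,120]);return s.x,np.abs(s.fun).max()
def setp(p,P): # p x,y,yaw
    c,s=np.cos(p[2]),np.sin(p[2]);P=np.atleast_2d(P)
    return np.c_[p[0]+c*P[:,0]-s*P[:,1],p[1]+s*P[:,0]+c*P[:,1],P[:,2]]
def model(p,ad,ai):
    d=lambda r:[-80-r*np.sin(ad),r*np.cos(ad),128]
    i=lambda r:[-r*np.cos(ai),-100-r*np.sin(ai),135]
    sx=39.5*np.sin(-.35);sz=168+39.5*np.cos(.35)
    return setp(p,[d(34),d(94),i(34),i(112),[sx,195,sz]])
E
cat > fit.py <<'E'
from h import *;from cell import viewer
ct,cs=[cam(viewer.grab_frame(n)) for n in("top","scene")]
T=np.array([(459,326),(437,408),(626,202),(642,311),(171,171)])/3+[220,225]
S=np.array([(370,88),(412,53),(181,110),(208,50),(596,137)])/3.8+[220,175]
for a,b in zip(T,S):
    x,e=tri([ct,cs],[a,b]);print(x.round(1),round(e,2))
def g(v): 
    M=model(v[:3],v[3],v[4]);return np.r_[(proj(ct,M)-T).ravel(),(proj(cs,M)-S).ravel()]
s=least_squares(g,[600,0,0,1.3,.1]);print(s.x,s.fun.round(1));print(model(s.x[:3],*s.x[3:]).round(1))
print("stems,panel",setp(s.x[:3],[[-80,0,128],[0,-100,135],[0,195,168],[97,89,183]]).round(1))
E
python3 fit.py
```

```text
[459.5 -15.3 127.3] 0.76
[405.4  -1.6 126.7] 0.51
[ 544.  -126.2  134.8] 0.7
[ 471.9 -137.   136.4] 0.07
[551.9 173.2 204.3] 0.36
[ 5.74849115e+02 -2.05706786e+01  4.83344360e-02  1.27058689e+00
  1.07509833e-01] [-0.2 -1.1 -0.6  0.9 -0.7 -0.9  0.3  1.5 -0.5  0.  -1.3  0.2 -0.1 -0.7
 -0.9  0.3  0.1 -0.2 -0.2 -0.2]
[[ 462.   -16.   128. ]
 [ 403.9   -1.   128. ]
 [ 546.1 -125.7  135. ]
 [ 469.  -137.8  135. ]
 [ 551.9  173.5  205.1]]
stems,panel [[ 494.9  -24.4  128. ]
 [ 579.7 -120.5  135. ]
 [ 565.4  174.2  168. ]
 [ 667.4   73.   183. ]]
```

Request:
apply_moves --steps "0 0 0 -0.133 0; 0 0 0 -0.133 0; 0 0 0 -0.132 0; 0 0 0 0 0" --force 30

```text
time: 0.65
eef_pos: [261.1, 621.6, 221.2]
tcp_rot: [0.702, 0.712, -0.001, 0.001]
force: [0.8, 0.5, 0.1]
finger_gap: 63.1
```

Request:
apply_moves --steps "-0.041 0.026 -0.005 0 0;-0.041 0.026 0 0 0;-0.041 0.026 0 0 0;-0.041 0.026 0 0 0;-0.041 0.026 0 0 0"

```text
time: 1.15
eef_pos: [390.3, 419.7, 224.5]
tcp_rot: [0.702, 0.712, -0.001, -0.003]
force: [1.8, 0.7, 0.2]
finger_gap: 22.7
```

Request:
apply_moves --steps "-0.041 0.026 0 0 0;-0.041 0.026 0 0 0;-0.041 0.026 0 0 0;-0.041 0.0 0 0 0;-0.04 0 0 0 0"

```text
time: 1.65
eef_pos: [475.5, 207.6, 224.4]
tcp_rot: [0.709, 0.705, 0.001, -0.002]
force: [1.0, 0.3, 0.0]
finger_gap: 0.3
```

Request:
apply_moves --steps "-0.045 -0.003 0 0 0;-0.045 -0.007 0 0 0;-0.045 -0.007 0 0 0;-0.045 -0.007 0 0 0;-0.045 -0.007 0 0 0"

```text
time: 2.15
eef_pos: [440.9, -25.9, 224.3]
tcp_rot: [0.715, 0.699, 0.003, -0.001]
force: [1.0, -0.3, -0.2]
finger_gap: 0.6
```

Request:
apply_moves --steps "-0.02 -0.007 0 0 0;0 0 0 0 0"

```text
time: 2.35
eef_pos: [431.4, -53.1, 224.6]
tcp_rot: [0.722, 0.692, 0.003, -0.001]
force: [0.8, 1.1, 0.3]
finger_gap: 0.5
```

```bash
cat > snap.py <<'E'
import sys,cv2
from cell import r,viewer
n=sys.argv[1]
a=viewer.grab_frame("top")["frame"][225:375,220:480];b=viewer.grab_frame("scene")["frame"][175:325,220:430]
a=cv2.resize(a,(780,450),interpolation=3);b=cv2.resize(b,(798,570),interpolation=3)
cv2.imwrite(f"pics/t{n}.png",a);cv2.imwrite(f"pics/s{n}.png",b)
s=r.sense();print(s["eef_pos"].round(1),s["tcp_rot"].round(4),s["force"].round(1),s["q"].round(2))
E
python3 snap.py 1
```

```text
[432.6 -50.1 224.7] [ 7.197e-01  6.942e-01  4.000e-03 -5.000e-04] [1.1 0.1 0.1] [-0.18  0.06  0.22  2.08 -0.02  1.    1.58]
```

Request:
apply_moves --steps "0 0.004 0.035 -0.03 0;0 0 0.035 0 0;0 0 0.034 0 0;0 0 0 0 0"

```text
time: 2.85
eef_pos: [442.6, -42.1, 119.8]
tcp_rot: [0.706, 0.708, 0.008, 0.001]
force: [0.1, -0.0, 0.1]
finger_gap: 0.1
```

```bash
python3 snap.py 2
```

```text
[445.7 -42.6 123.3] [0.7065 0.7076 0.0109 0.004 ] [ 0.4 -0.3  0. ] [-0.17  0.22  0.2   2.18 -0.08  0.73  1.66]
```

View pics/s2.png

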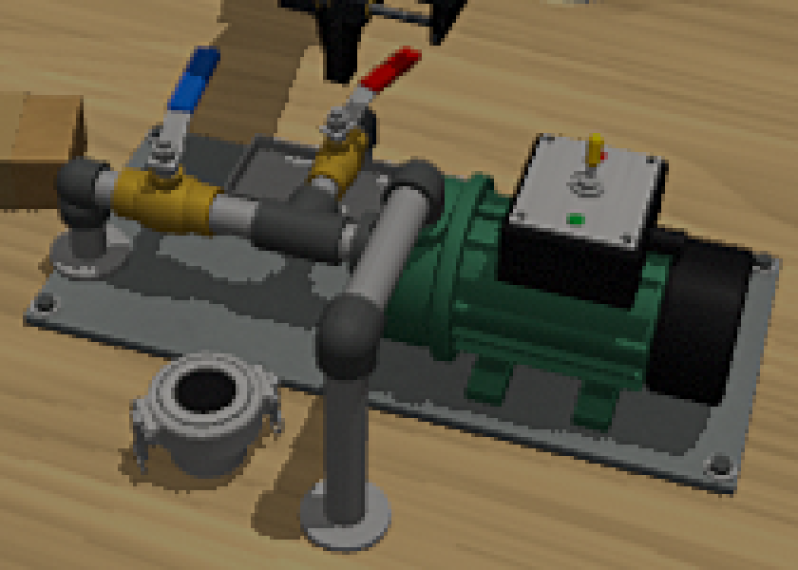

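Request:
apply_moves --steps "0.02 -0.004 0.004 0 0;0.02 -0.003 0.001 0 0;0.015 0 0 0 0;0.015 0.005 0 0 0"

```text
time: 3.35
eef_pos: [447.4, 13.4, 125.2]
tcp_rot: [0.711, 0.703, 0.007, 0.014]
force: [-3.6, -8.6, -2.2]
finger_gap: 0.6
```

Request:
apply_moves --steps "0.01 0.01 0.006 0 0;0.01 0.012 0.002 0 0;0.007 0.012 0 0 0;0 0 0 0 0"

```text
time: 3.75
eef_pos: [469.1, 33.5, 121.0]
tcp_rot: [0.712, 0.702, -0.008, 0.008]
force: [0.6, 0.2, 0.5]
finger_gap: 0.8
```

```bash
python3 snap.py 3
```

```text
[469.7  33.6 121.3] [ 0.7116  0.7025 -0.0067  0.0085] [-4.4 -2.2  0.5] [-0.32  0.26  0.17  2.12 -0.03  0.76  1.43]
```

View pics/s3.png

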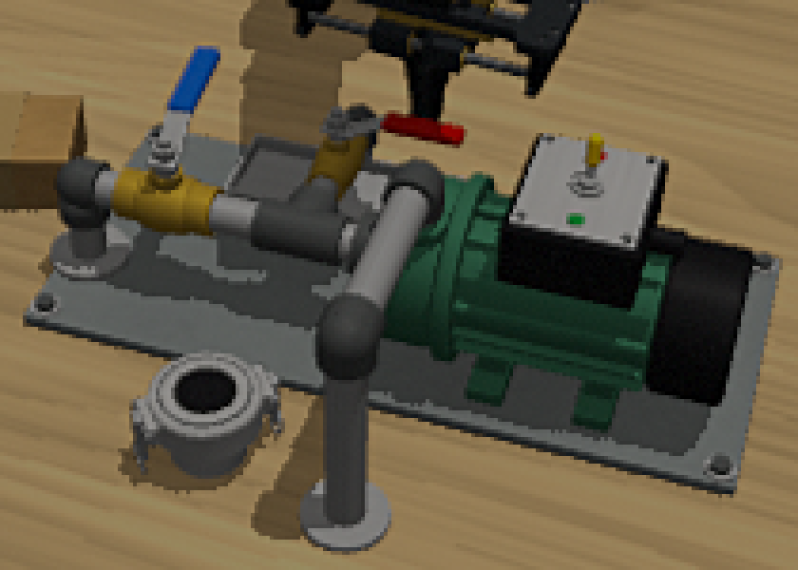

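The red lever now points nearly along +y (scene zoom, 385,122 to 463,135), with the fingers on its robot side. I'll press it gently against the stop.

Request:
apply_moves --steps "0 0.006 0.002 0 0;0 0.006 0 0 0"

```text
time: 4.05
eef_pos: [470.0, 33.6, 120.0]
tcp_rot: [0.711, 0.703, -0.016, -0.0]
force: [-16.8, -1.1, 7.5]
finger_gap: 0.8
```

Request:
apply_moves --steps "0 0.006 0 0 0;0 0.005 0 0 0"

```text
time: 4.25
eef_pos: [469.7, 33.6, 120.3]
tcp_rot: [0.711, 0.703, -0.025, -0.009]
force: [-11.2, -1.7, 8.2]
finger_gap: 0.6
```

Request:
apply_moves --steps "0 0.012 0 0 0;0 0.015 0 0 0"

```text
time: 4.45
eef_pos: [470.1, 33.7, 119.9]
tcp_rot: [0.709, 0.703, -0.048, -0.03]
force: [-41.8, -1.0, 43.1]
finger_gap: 0.6
```

```bash
python3 snap.py 4
```

```text
[469.9  33.7 119.4] [ 0.7091  0.7028 -0.0479 -0.0304] [-36.7   0.2  33.5] [-0.3   0.32  0.17  2.04 -0.06  0.89  1.46]
```

View pics/s4.png

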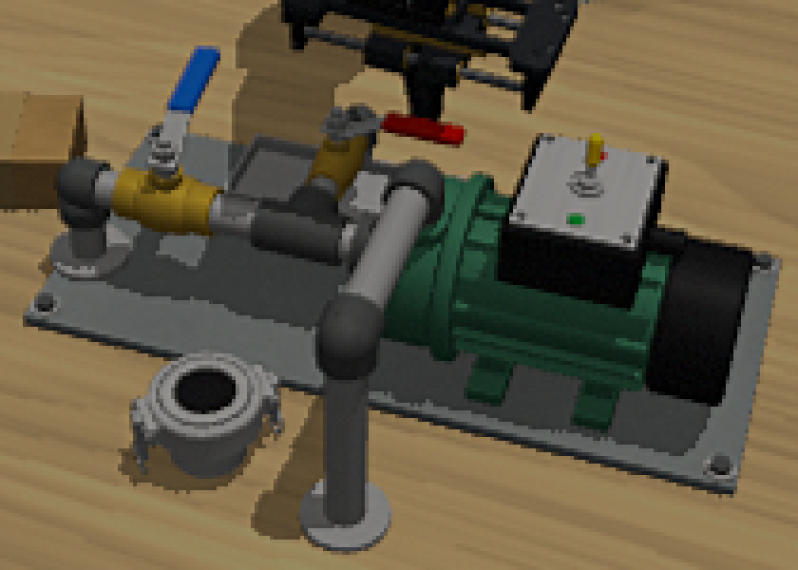

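Request:
apply_moves --steps "0 -0.03 0 0 0;0 -0.01 -0.04 0 0;0 -0.005 -0.04 0 0;0 0 0 0 0"

```text
time: 4.95
eef_pos: [432.1, 39.1, 210.2]
tcp_rot: [0.708, 0.704, -0.045, -0.03]
force: [1.4, 0.4, -0.3]
finger_gap: 0.4
```

```bash
python3 snap.py 5
```

```text
[429.9  38.6 206.6] [ 0.7081  0.7037 -0.048  -0.0319] [-0.3 -0.8 -0.1] [-0.34  0.15  0.17  2.04 -0.02  1.08  1.41]
```

View pics/t5.png

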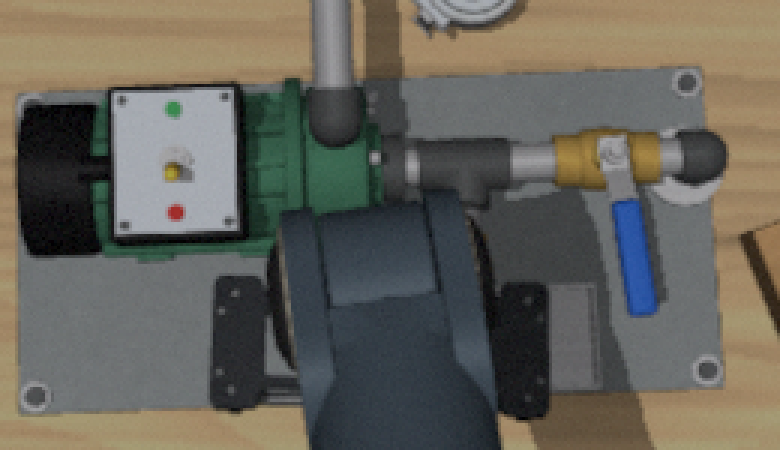

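Request:
apply_moves --steps "-0.035 0.015 -0.01 0 0;-0.035 0.02 -0.003 0 0;-0.035 0.02 -0.002 0 0;-0.03 0.016 -0.002 0 0;0 0 0 0 0"

```text
time: 5.55
eef_pos: [506.4, -98.3, 216.8]
tcp_rot: [0.706, 0.706, -0.047, -0.031]
force: [-0.2, 1.0, -0.9]
finger_gap: 0.6
```

Request:
apply_moves --steps "0 0 0.04 0 0;0 0 0.04 0 0;0 0 0.01 0 0;0 0 0 0 0"

```text
time: 5.95
eef_pos: [498.2, -98.9, 123.6]
tcp_rot: [0.706, 0.706, -0.046, -0.03]
force: [-0.0, -0.4, 0.8]
finger_gap: 0.5
```

```bash
python3 snap.py 6
```

```text
[499.6 -99.1 125.3] [ 0.7058  0.7064 -0.0449 -0.0291] [0.  0.1 1.1] [-0.12  0.37  0.27  1.97 -0.07  0.92  1.75]
```

View pics/s6.png

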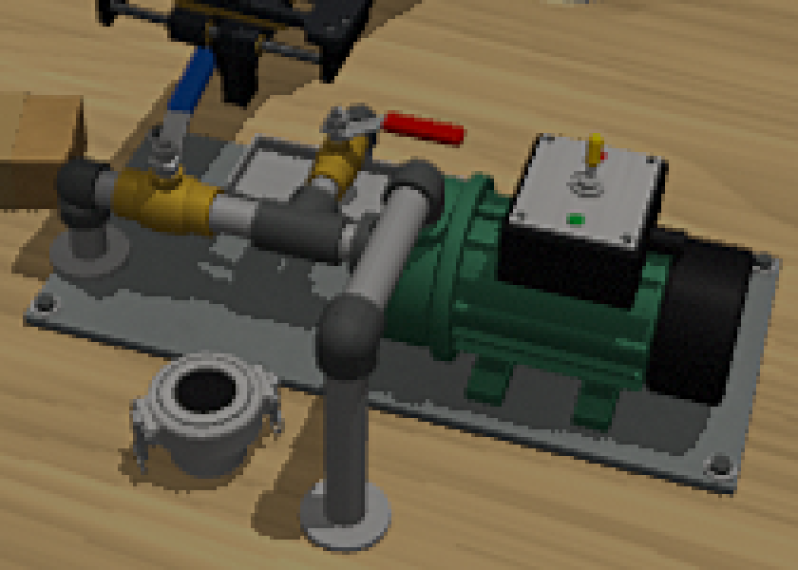

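```bash
python3 - <<'E'
from h import *;from cell import viewer
cs=cam(viewer.grab_frame("scene"))
for a in(0,.05,.1): print(a,((proj(cs,model([574.85,-20.57,.0483],a,.1))[:2]-[220,175])*3.8).round(0).tolist())
E
```

```text
0 [[383.0, 121.0], [464.0, 138.0]]
0.05 [[383.0, 120.0], [465.0, 134.0]]
0.1 [[384.0, 118.0], [467.0, 130.0]]
```

Request:
apply_moves --steps "-0.02 0.0 0 0 0;-0.02 0 0 0 0;-0.017 0.006 0 0 0;-0.017 0.01 -0.001 0 0"

```text
time: 6.5
eef_pos: [515.5, -155.0, 129.0]
tcp_rot: [0.701, 0.711, -0.038, -0.04]
force: [-5.1, 8.7, -1.7]
finger_gap: 0.6
```

Request:
apply_moves --steps "-0.017 0.008 0.004 0 0;-0.016 0.012 0.001 0 0;-0.01 0.014 0 0 0;-0.005 0.014 0 0 0"

```text
time: 6.9
eef_pos: [557.7, -187.9, 123.3]
tcp_rot: [0.698, 0.713, -0.035, -0.056]
force: [-9.3, 3.1, 5.8]
finger_gap: 0.5
```

```bash
python3 snap.py 7
```

```text
[ 560.  -188.6  123. ] [ 0.6977  0.7136 -0.0343 -0.0533] [-2.7  2.3  0.5] [ 0.06  0.5   0.27  1.76 -0.14  1.03  1.97]
```

View pics/s7.png

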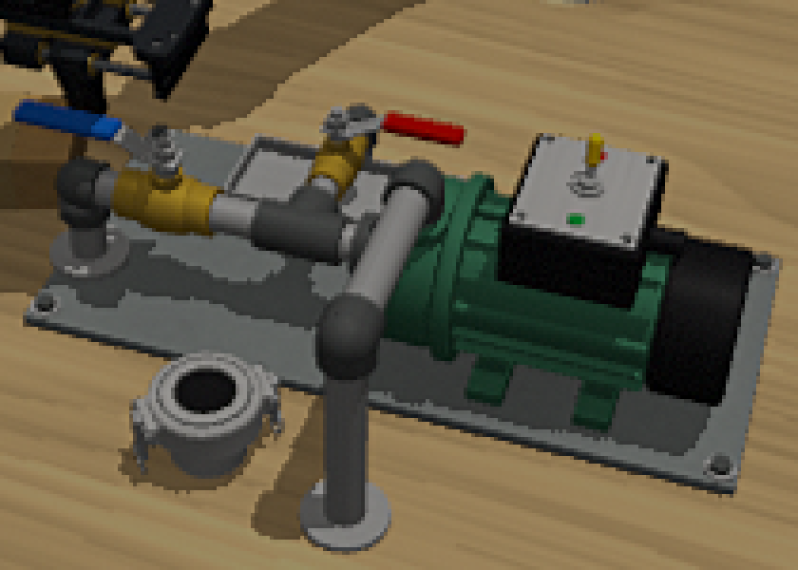

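The blue lever is nearly in line with the suction pipe, so I'll finish the push to the stop. The tip in the scene zoom is at about (20,110).

Request:
apply_moves --steps "0 0.007 0 0 0;0 0.007 0 0 0"

```text
time: 7.2
eef_pos: [560.6, -188.6, 123.1]
tcp_rot: [0.697, 0.712, -0.043, -0.065]
force: [-18.1, 1.9, 10.8]
finger_gap: 0.5
```

Request:
apply_moves --steps "0 0.008 -0.001 0 0;0 0.008 -0.001 0 0"

```text
time: 7.4
eef_pos: [560.1, -188.5, 123.8]
tcp_rot: [0.697, 0.71, -0.054, -0.081]
force: [-17.7, 2.0, 6.0]
finger_gap: 0.3
```

Request:
apply_moves --steps "0 -0.03 0 0 0;0 -0.02 -0.04 0 0;0 -0.01 -0.04 0 0;0 -0.01 -0.04 0 0;0 0 0 0 0"

```text
time: 7.9
eef_pos: [513.4, -194.9, 264.7]
tcp_rot: [0.697, 0.711, -0.052, -0.077]
force: [0.3, -0.3, -0.5]
finger_gap: 0.5
```

```bash
python3 snap.py 8; python3 - <<'E'
from h import *;from cell import viewer
cs=cam(viewer.grab_frame("scene"))
for a in(1.45,1.52,1.571): print(a,((proj(cs,model([574.85,-20.57,.0483],0,a))[2:4]-[220,175])*3.8).round(0).tolist())
E
```

```text
[ 511.4 -193.4  259.9] [ 0.6968  0.7106 -0.0543 -0.081 ] [-0.1 -0.1 -0.6] [ 0.04  0.34  0.31  1.68 -0.07  1.33  1.95]
1.45 [[121.0, 127.0], [27.0, 97.0]]
1.52 [[119.0, 129.0], [21.0, 103.0]]
1.571 [[118.0, 130.0], [17.0, 108.0]]
```

View pics/s8.png

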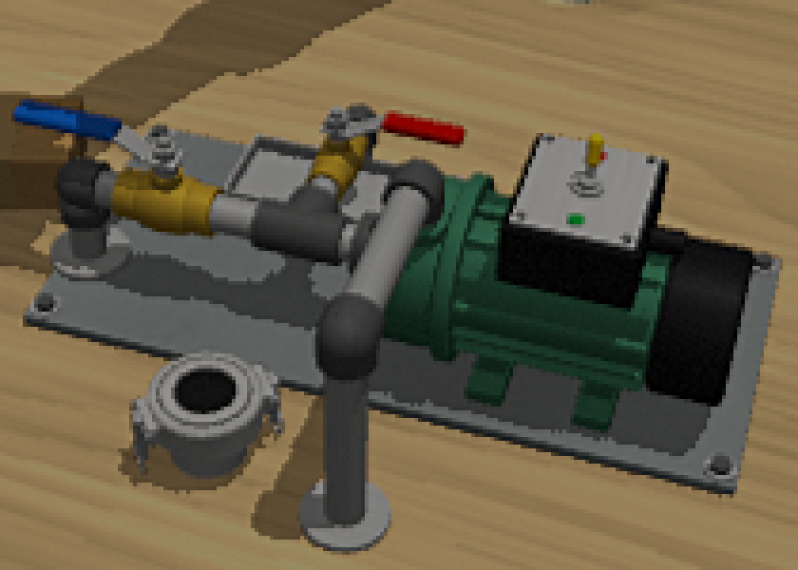

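View pics/t8.png

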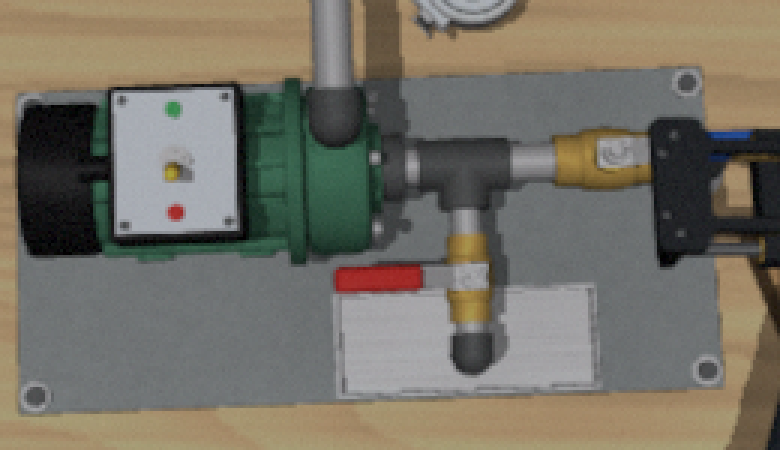

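```bash
cat > chk.py <<'E'
from h import *;from cell import viewer;import cv2
def pca(m):
    n,l,st,c=cv2.connectedComponentsWithStats(m.astype(np.uint8));k=1+st[1:,4].argmax()
    y,x=np.nonzero(l==k);P=np.c_[x,y].astype(float);w,v=np.linalg.eigh(np.cov(P.T));return P.mean(0),v[:,1],len(P)
p=[574.85,-20.57,.0483]
for n in("top","scene"):
    f=viewer.grab_frame(n);c=cam(f);b,g,r=[f["frame"][...,i].astype(int) for i in range(3)]
    roi=np.zeros(b.shape,bool);roi[170:375,220:480]=1
    for nm,m,i,angs in(("red",(r>100)&(g<60)&(b<60),0,(0,.03,.06)),("blue",(b>110)&(r<90)&(g<120),2,(1.571,1.54,1.51))):
        m=m&roi
        if m.sum()<30: continue
        o,d,k=pca(m);print(n,nm,o.round(1),"ang",np.degrees(np.arctan(d[1]/d[0])).round(1),k)
        for a in angs:
            q=proj(c,model(p,a,a))[i:i+2];e=q[1]-q[0];print("   model",a,q.mean(0).round(1),np.degrees(np.arctan(e[1]/e[0])).round(1))
E
python3 chk.py
```

```text
top red [345.8 317.5] ang -0.5 227
   model 0 [345.4 317. ] -1.6
   model 0.03 [345.5 318. ] -3.3
   model 0.06 [345.5 318.9] -5.1
top blue [461.2 270.4] ang -0.1 52
   model 1.571 [461.3 273.8] -1.6
   model 1.54 [461.4 274.9] 0.1
   model 1.51 [461.4 276. ] 1.8
scene red [331.5 208. ] ang 11.0 77
   model 0 [331.4 209.1] 12.0
   model 0.03 [331.6 208.7] 10.9
   model 0.06 [331.7 208.3] 9.8
scene blue [233.3 205.2] ang 9.4 65
   model 1.571 [237.8 206.3] 12.5
   model 1.54 [238.2 205.8] 13.8
   model 1.51 [238.6 205.4] 15.0
```

Request:
apply_moves --steps "0.045 0.002 0.002 0 0;0.045 0.002 0.002 0 0;0.045 0.002 0.002 0 0;0.045 0.002 0.002 0 0;0.045 0.002 0.002 0 0"

```text
time: 8.65
eef_pos: [512.4, 32.1, 246.5]
tcp_rot: [0.702, 0.704, -0.062, -0.087]
force: [0.7, -0.2, -0.3]
finger_gap: 0.2
```

Request:
apply_moves --steps "0.045 0.002 0.002 0 0;0.045 0.002 0.002 0 0;0.035 0.002 0.002 0 0;0 0 0 0 0"

```text
time: 9.05
eef_pos: [512.7, 170.9, 237.6]
tcp_rot: [0.697, 0.708, -0.066, -0.091]
force: [-0.2, 1.6, -0.8]
finger_gap: 0.3
```

```bash
python3 snap.py 9; python3 chk.py
```

```text
[513.6 165.2 237.8] [ 0.6998  0.7056 -0.0667 -0.0893] [-0.6 -0.4 -0.5] [-0.42  0.34  0.12  1.71 -0.14  1.3   1.32]
top red [337.9 317.7] ang 5.6 99
   model 0 [345.4 317. ] -1.6
   model 0.03 [345.5 318. ] -3.3
   model 0.06 [345.5 318.9] -5.1
top blue [461.  273.1] ang -2.3 340
   model 1.571 [461.3 273.8] -1.6
   model 1.54 [461.4 274.9] 0.1
   model 1.51 [461.4 276. ] 1.8
scene red [336.9 209.1] ang 9.4 34
   model 0 [331.4 209.1] 12.0
   model 0.03 [331.6 208.7] 10.9
   model 0.06 [331.7 208.3] 9.8
scene blue [237.2 205.4] ang 11.6 123
   model 1.571 [237.8 206.3] 12.5
   model 1.54 [238.2 205.8] 13.8
   model 1.51 [238.6 205.4] 15.0
```

View pics/t9.png

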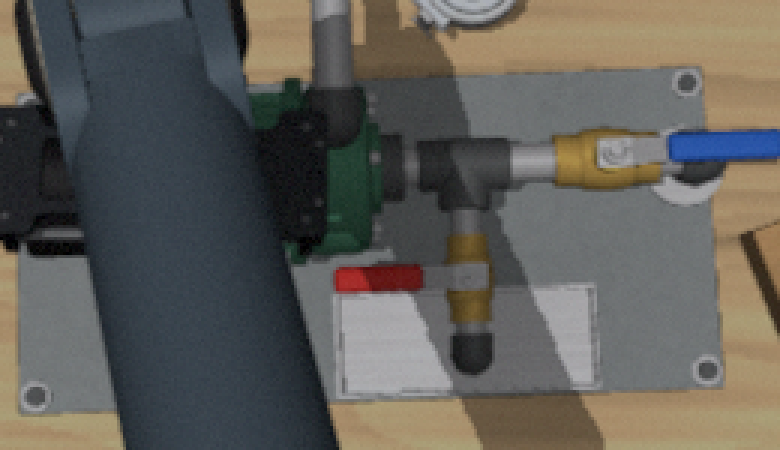

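Request:
apply_moves --steps "0.008 0.002 0.022 0 0;0 0.003 0.02 0 0;0 0 0 0 0"

```text
time: 9.55
eef_pos: [511.9, 165.6, 196.4]
tcp_rot: [0.706, 0.7, -0.066, -0.087]
force: [0.1, 0.2, 0.0]
finger_gap: 0.4
```

```bash
python3 snap.py 10
```

```text
[513.5 166.4 198.6] [ 0.7056  0.7005 -0.0635 -0.0866] [ 0.4 -0.4 -0.8] [-0.42  0.37  0.12  1.76 -0.15  1.21  1.32]
```

View pics/s10.png

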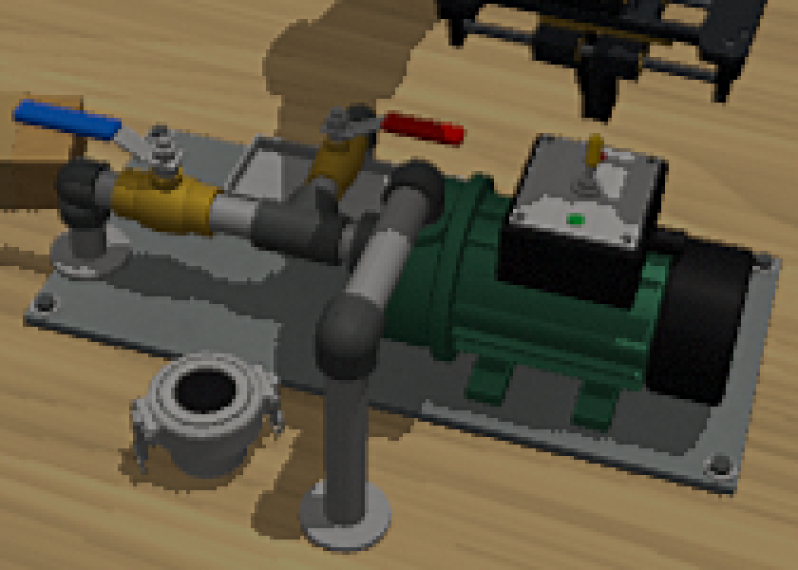

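Request:
apply_moves --steps "0.008 0.008 0.004 0 0;0 0.012 -0.001 0 0;0 0.012 -0.002 0 0"

```text
time: 9.95
eef_pos: [547.2, 174.3, 194.0]
tcp_rot: [0.706, 0.7, -0.062, -0.086]
force: [-0.2, -0.2, 0.5]
finger_gap: 0.7
```

Request:
apply_moves --steps "0 0.007 -0.002 0 0;0 0.006 -0.002 0 0"

```text
time: 10.15
eef_pos: [558.0, 174.2, 194.6]
tcp_rot: [0.705, 0.7, -0.067, -0.091]
force: [-21.3, -1.0, 4.3]
finger_gap: 0.5
```

```bash
python3 snap.py 11
```

```text
[557.6 174.3 194.5] [ 0.7053  0.6999 -0.067  -0.0906] [-13.   -0.2   4.6] [-0.41  0.45  0.12  1.65 -0.16  1.25  1.34]
```

View pics/s11.png

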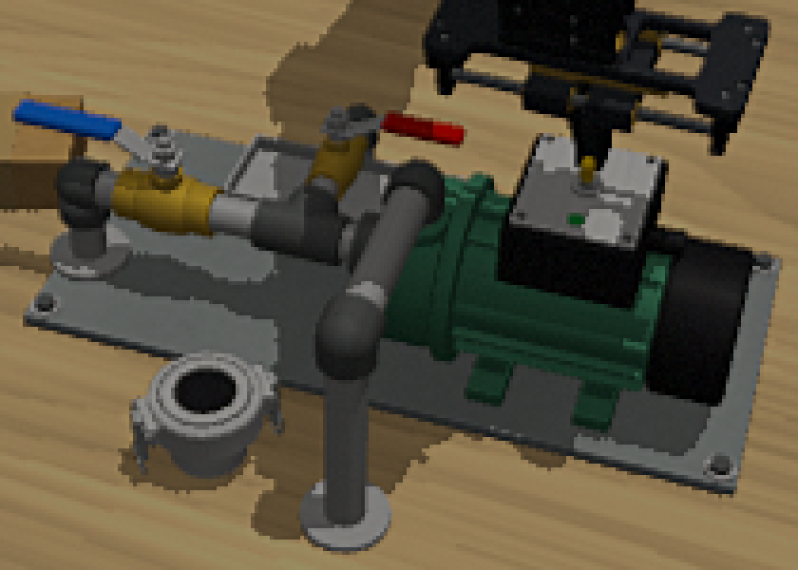

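Request:
apply_moves --steps "0 -0.03 0 0 0;0 -0.03 -0.03 0 0;0 -0.02 -0.04 0 0;-0.04 -0.02 -0.03 0 0;-0.045 0 0 0 0"

```text
time: 10.75
eef_pos: [482.5, 94.1, 311.2]
tcp_rot: [0.701, 0.704, -0.068, -0.091]
force: [2.0, -0.5, 0.4]
finger_gap: 0.7
```

Request:
apply_moves --steps "-0.045 0 0 0 0;-0.045 -0.0 0 0 0;-0.045 0 0 0 0;-0.045 0 0 0 0;-0.04 0 0 0 0"

```text
time: 11.25
eef_pos: [487.0, -135.5, 308.3]
tcp_rot: [0.701, 0.706, -0.064, -0.086]
force: [0.6, 0.5, 0.9]
finger_gap: 0.2
```

Request:
apply_moves --steps "-0.045 0 0 0 0;-0.045 -0.0 0 0 0;-0.045 0 0 0 0;0 0 0 0 0"

```text
time: 11.65
eef_pos: [487.4, -285.1, 305.5]
tcp_rot: [0.705, 0.702, -0.065, -0.082]
force: [-1.6, -1.0, 0.4]
finger_gap: 0.3
```

```bash
python3 snap.py 12; python3 chk.py
```

```text
[ 489.4 -278.7  305.3] [ 0.7016  0.7049 -0.063  -0.0828] [-0.1  0.7 -0.2] [ 0.12  0.34  0.39  1.58 -0.05  1.44  2.09]
top red [345.9 317.5] ang -0.4 228
   model 0 [345.4 317. ] -1.6
   model 0.03 [345.5 318. ] -3.3
   model 0.06 [345.5 318.9] -5.1
top blue [460.7 273.1] ang -2.2 321
   model 1.571 [461.3 273.8] -1.6
   model 1.54 [461.4 274.9] 0.1
   model 1.51 [461.4 276. ] 1.8
scene red [331.5 207.9] ang 11.1 75
   model 0 [331.4 209.1] 12.0
   model 0.03 [331.6 208.7] 10.9
   model 0.06 [331.7 208.3] 9.8
scene blue [237.1 205.4] ang 11.5 123
   model 1.571 [237.8 206.3] 12.5
   model 1.54 [238.2 205.8] 13.8
   model 1.51 [238.6 205.4] 15.0
```

View pics/t12.png

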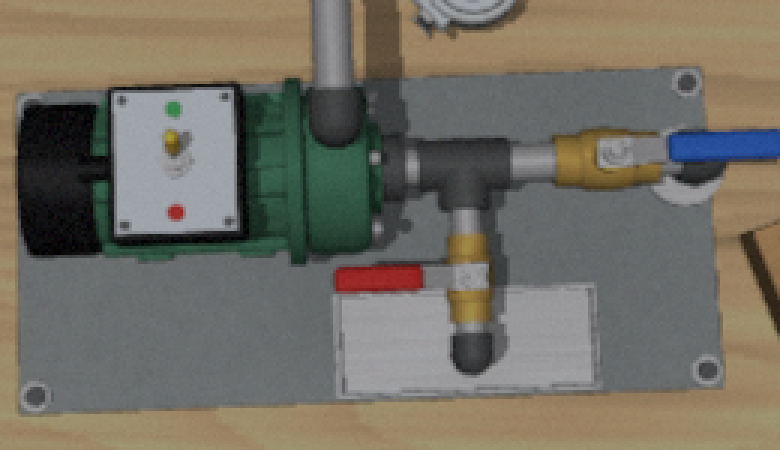

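View pics/s12.png

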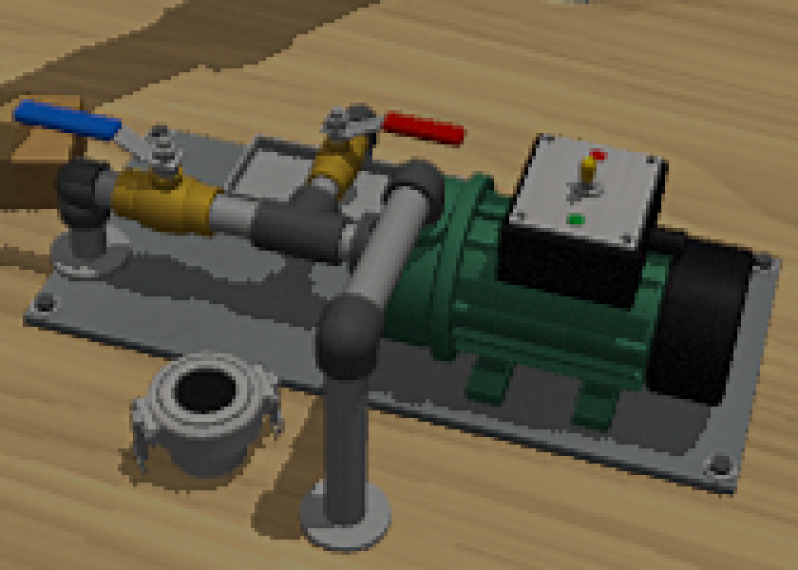

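The toggle now leans to the green mark: its tip is at (171,140) in the top zoom, where it was at (171,171). The red lever lies across its pipe and the blue one is in line. The carton and coupler have not moved. I'm handing in.

```bash
python3 -c "
from cell import job
print(job.finish_job())"
```

```text
the job is handed in; nothing more can be done
None
```

The pump is back in service, done in the order asked and handed in at about 12 s of the 72 s allowed. I used the closed fingers to push the red drain lever shut, then the blue inlet lever open, then the toggle over to the green mark.

- **Drain valve:** I pushed it against its stop with about 40 N and it did not move any further. The camera fit puts it within about 0.03 rad of shut.
- **Inlet valve:** I pushed it against its stop with about 18 N and it did not move any further. The camera fit agrees with fully open, and I checked this before touching the toggle.
- **Toggle:** After the arm withdrew, both views showed it leaning to the green mark.
- **Loose parts:** I never went near them. The coupler and carton look unmoved in the final pictures. The spare valve was outside the close-ups, so I did not recheck it.

**What was off:** pressing on the stops tilted the tool by about 0.2 rad, and it stayed tilted to the end, with no effect on the work that I could see. The lever angles in the pictures differed from my model by about 1°, which is within measurement error. The highest reading I saw at the wrist was about 60 N, during the drain push (limit 120 N).

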